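# Uncover a pudding mould and nest the other two into it

## Task

Lift the lid off the covered pudding mould by its knob and set it down, knob up, lying fully on the round wooden board. Then nest the two open stepped moulds into the uncovered one, one into the other, so that all three form one upright, fully seated stack where the covered mould stands. Set things down rather than dropping them, do not shift the covered mould away from its place, and leave everything else on the bench undisturbed.

Things in the scene. Friction and masses are not known exactly. Their poses are not given: they have to be found in the camera images.
- mould_base: a plain aluminium pudding mould, open at the top, 95 mm high: a foot tapering from 40 mm across at the base to 52 mm at 50 mm height, there a flat outward step (shoulder), and above it a straight round collar 64 mm across (outside) from 50 to 95 mm height, wall 2.5 mm. Origin: centre of its underside; z up its axis. This is the one that starts with the lid on; it stands on the bench.
- mould_b: an open mould, exactly the same shape and origin as mould_base. Nested, the shoulder of the upper mould rests on the rim of the lower, so its origin is 45 mm above the lower one's; the foot then has about 3 mm of play all round, the collar stands clear above the lower rim.
- mould_c: another open mould, exactly the same shape and origin as mould_base; either may go in first.
- lid: the aluminium lid: a 74 mm disc, 4 mm thick (8 to 12 mm above the origin), with a 53 mm plug 8 mm deep below it that sits loosely in a mould's mouth, and a round black knob 28 mm across, from 18 to 42 mm above the origin. Origin: centre of the plug's underside; z up its axis through the knob. On the mould its origin is 87 mm above the mould's.
- lid_knob (a point): the point to grip on the lid's knob, on its axis, 32 mm above the lid's origin
- board: a round wooden board lying fixed on the bench, 150 mm across, 12 mm thick. Origin: centre of its underside (its top is 12 mm higher)
- tart_a: a shallow flared tart tin with a pastry shell, 72 mm across, 24 mm high; a bystander, origin at the centre of its underside
- tart_b: a tart tin like tart_a; a bystander, origin at the centre of its underside
- tart_c: a tart tin like tart_a; a bystander, origin at the centre of its underside
- tin: a plain straight-sided open tin without a step, 68 mm across, 60 mm high; a bystander, origin at the centre of its underside
- jar: a closed glass jar, 68 mm across, 92 mm high; a bystander, origin at the centre of its underside
- brush: a pastry brush lying flat, 170 mm long; a bystander

How it is judged:
By the outcome, as a careful person would: the job done as asked, in the order asked, and still so for the second after the job is handed in, with the robot touching nothing.
It also fails if it takes over 72 s, if anything falls off the work surface, if the arm or the gripper's body presses on something with over 40 N, if the wrist force passes 120 N, or if a joint passes its speed limit or range.

## Robot

A 6-joint arm with a two-finger parallel gripper is mounted at the origin on the work surface. World frame = base frame: x ahead of the robot, y to its left, z up, the work surface at z = 0. Lengths are in mm, angles in rad, forces in N, time in s.
With the tool pointing down it reaches from about 300 to 875 mm from the base axis. Payload 6.4 kg.
Tool frame: the origin (TCP) lies at the very end of the fingers, on their centre line; the grasp point (between the pads) lies 19 mm behind it; z points along the fingers, y is the line along which they close (so a half turn about z gives the same grasp; the last joint's range is limited). The gripper opens to 88 mm and grips with 3 to 60 N. Pads are 18 mm wide; open, the fingers measure 123 mm over their backs; the gripper's body (75 mm by 187 mm) begins 45 mm behind the grasp point.
Start: joints at [1.126, 0.181, 1.607, -0, 1.354, -0.206], TCP at [135.996, 558.701, 238.714] pointing down, gripper open.
Joint ranges: [-2.99, 2.99], [-0.89, 2.07], [0.3, 2.58], [-1.14, 4.28], [0, 2.63], [-3.12, 3.12]. Speed limits (rad/s): [2.57, 2.57, 3.01, 3.14, 3.14, 3.14].

## Interface

Orientations are given as a 3x3 rotation matrix whose columns are the frame's x, y, z axes.
In Python, from rig import robot gives the robot as it stands. The module is installed in compiled form; this text tells all that it offers.
- The arm moves only by the shell command python3 -m inch 'ROWS' [FORCE]. ROWS is JSON, a list of rows, each a list of 5 numbers: the opening, from 0 (shut) to 1 (fully open), then the shift along the tool's x, y, z in units of 200 mm (1.0 is 200 mm), then the turn about the tool's z in units of 180 degrees (1.0 is 180 degrees). A call has 1 to 12 rows; each row is the pose to reach, as a shift and turn from the pose commanded when the call began, along the tool's axes at that moment, turning the shorter way round; what a row does not reach only later rows make up. A row lasts 1/12 s, in which the tool goes at most 41.7 mm and 7.16 degrees, less where a joint would pass 70% of its speed; a pose out of reach is approached as far as the arm can. A call with a number of a shift or a turn outside -1 to 1 is refused whole. A call with a gripper value outside its range is refused whole. The fingers move at their own pace and stop on an object; FORCE is the grip in N (left out, the last holds). Time passes only in rows, so rows that repeat a pose let the fingers close. It gives the time, the measured TCP pose, the force, the opening and the grip force at its end, in the units of the state.
- robot.read_state(): the state, without advancing time (a new reading comes with each control period).
- robot.snapshot(name): name is "scene" or "top" or "wrist"; returns a dict with "img" (400x640x3 uint8, red, green, blue), "mtx" (3x3 intrinsics, pixels), "extrinsics" (4x4, takes a point from camera to world coordinates); the wrist camera has in their place "T_tool_cam" (4x4, takes a point from camera to tool coordinates, whose origin is the TCP and whose axes are the flange's). Camera axes: x right, y down, z forward; pixel columns grow to the right and rows downward; lengths in mm; the calibration is good to about 2 mm. A picture is of the moment at which its call begins: read the wrist's pose just before it. There is no depth.
- robot.job_done(): hands the job in; it is judged then, once.
Trained networks look in a picture, given as the dict that the camera call returned (one of the last four; its "shot" number tells which), for a name from the list of things; names that differ only in an ending like _2 or _b are one class to them, and where a whole thing is asked for, a point or a joint stands for the part that bears it (a point fixed in the world has none). Each returns a list of dicts, best first, with "confidence" (0 to 1); they miss things now and then, are a little off and sometimes report something else, mostly with a low value. They report only what shows in the picture. A call takes as long as a camera call.
- robot.cut_out(picture, name): "pixels" (400x640 bool, what is visible of it) and "at" ([row, column] in pixels, amid what is visible of it).
- robot.place_of(picture, name): "at" ([row, column] in pixels: a listed point, or the origin of a listed thing).
The state is a dict: "time": time; "q": joint angles; "dq": joint speeds; "joint_efforts": joint torques, N m; "position": TCP position; "ee_rot": TCP orientation; "wrist_force": force on the tool from outside, world axes, zero at the start; "torque": the same for the moment, N m; "gripper_width": finger opening in mm; "grip_force": force on a finger pad.
Only numpy, scipy, OpenCV 4.12 (cv2) and the standard library are available. Lean on these libraries where they do the work, as an engineer would, in place of code of your own. Each camera call takes 0.05 s, during which the arm holds its last target. There are 200 camera calls.

## Working session

There is one attempt and no reset: what is moved stays moved. The work goes in short steps, Python scripts to look and compute and a shell command to move; the robot and the scene stay as the last step left them, time stands still between calls to the robot, and variables do not carry over. Pictures are saved under pics/ and viewed, at most 11 in all, crops included, and the job is handed in when it is done.

```bash
mkdir -p pics; cat > h.py <<'E'
import numpy as np, cv2
from rig import robot
def ray(s,at,st=None):
    K=np.array(s["mtx"]); 
    if "extrinsics" in s: T=np.array(s["extrinsics"])
    else:
        W=np.eye(4);W[:3,:3]=st["ee_rot"];W[:3,3]=st["position"];T=W@np.array(s["T_tool_cam"])
    d=T[:3,:3]@np.linalg.solve(K,[at[1],at[0],1.]);return T[:3,3],d
def atz(s,at,z,st=None):
    o,d=ray(s,at,st);return (o+d*(z-o[2])/d[2])[:2]
def meet(rs):
    A=0;b=0
    for o,d in rs:
        d=d/np.linalg.norm(d);P=np.eye(3)-np.outer(d,d);A=A+P;b=b+P@o
    return np.linalg.solve(A,b)
def save(s,n): cv2.imwrite(f"pics/{n}.png",cv2.cvtColor(s["img"],cv2.COLOR_RGB2BGR))
E
python3 - <<'E'
from h import *
np.set_printoptions(precision=1,suppress=True)
st=robot.read_state();print(st["position"],np.array(st["ee_rot"]),st["gripper_width"])
for c in("top","scene"):
    s=robot.snapshot(c);save(s,c);print(c,np.array(s["extrinsics"])[:3,3])
    for n in("mould_base","lid","lid_knob","board","tart_a","tin","jar","brush"):
        z={"lid":87,"lid_knob":119}.get(n,0)
        for r in robot.place_of(s,n): print(n,r["confidence"],np.array(r["at"]),atz(s,r["at"],z))
E
```

```text
[135.8 558.2 237.8] [[-1.   0.2 -0. ]
 [ 0.2  1.  -0. ]
 [ 0.  -0.  -1. ]] 88.0648022448852
top [416.3   0.3 994.2]
mould_base 0.66 [133.8 425.3] [ 730.2 -251.6]
lid 0.6 [216.2 166.4] [522.6 351.9]
lid_knob 0.87 [216.  161.2] [519.4 350.7]
board 0.67 [211.1 445.9] [ 536.8 -292.1]
tart_a 0.92 [294.  240.2] [345.4 202.2]
tart_a 0.87 [132.8 423.6] [ 732.8 -247.6]
tart_a 0.71 [288.  406.6] [ 355.8 -190.4]
tin 0.85 [136.1 227.1] [732.2 241.2]
tin 0.73 [138.  325.3] [723.4  -4. ]
jar 0.87 [137.7 321. ] [724.3   6.7]
brush 0.96 [291.5 326.1] [349.4  -1. ]
brush 0.72 [214.7 159.2] [536.7 403.4]
scene [1151.3 -125.5 1139.1]
mould_base 0.68 [203.4 458.1] [514.1 356.2]
lid 0.66 [188.7 467.6] [524.8 355.2]
lid_knob 0.83 [181.8 467.5] [524.5 346.3]
lid_knob 0.33 [285.8 436.9] [775.  200.4]
lid_knob 0.19 [310.5 230.9] [ 766. -239.]
board 0.88 [242.1 207.9] [ 534.6 -297.9]
tart_a 0.81 [178.9 246.3] [ 357.5 -188.5]
tart_a 0.74 [158.  384.1] [341.5 194.9]
tart_a 0.7 [307.7 229.4] [ 713.7 -255.3]
tin 0.97 [287.  437.3] [734.2 238.6]
tin 0.55 [203.5 455.4] [513.4 349. ]
jar 0.66 [310.8 227.3] [ 720.5 -260.5]
jar 0.6 [297.4 334.4] [724.3  -9.4]
jar 0.47 [180.7 469.4] [448.7 407.5]
brush 0.69 [172.6 315. ] [363.2  -2.3]
```

View pics/top.png

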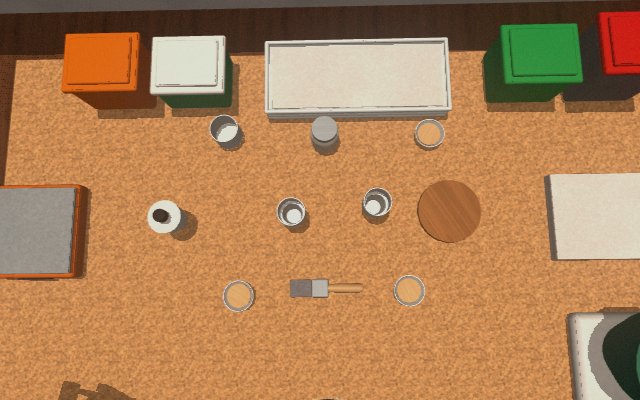

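View pics/scene.png

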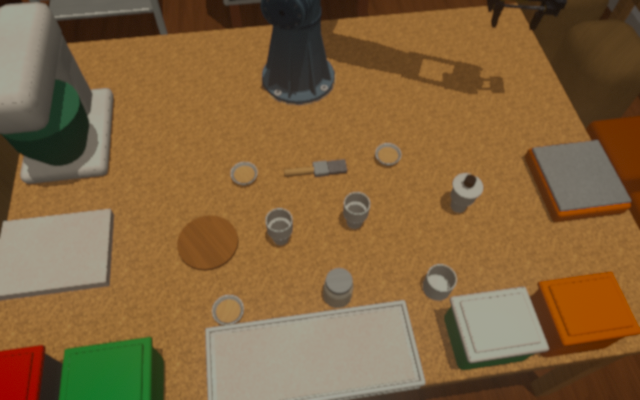

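The top view shows the covered mould at about (row 216, col 165), the open stepped moulds at (213, 291) and (203, 377), and the board at (211, 449). The tin is at (131, 227), the jar at (133, 323) and the tarts and brush are well clear. The scene view agrees.

```bash
cat >> h.py <<'E'
def to(*P):
    st=robot.read_state();R=np.array(st["ee_rot"]);print("at",np.round(st["position"],1),"yaw(y axis)",np.round(np.degrees(np.arctan2(R[1,1],R[0,1])),2),"tilt z",np.round(R[:,2],3),"F",np.round(st["wrist_force"],1),"w",round(st["gripper_width"],1),"t",round(st["time"],2))
    for p in P: print(p,"-> units",np.round(R.T@(np.array(p)-st["position"])/200,4))
E
python3 - <<'E'
from h import *
st=robot.read_state();s=robot.snapshot("top");t=robot.snapshot("scene")
for n,a,b,z in(("B",(212,291),(201,356.5),95),("C",(203,377),(219.5,279),95),("board",(211,449.5),(242,208),12),("knob",(216,160.5),(181.5,468.5),119)):
    print(n,atz(s,a,z),atz(t,b,z),meet([ray(s,a),ray(t,b)]))
print(np.array(robot.snapshot("wrist")["T_tool_cam"]).round(2))
to((520,352,238))
E
```

```text
B [527.52649815  73.85102286] [525.64443884  74.34759165] [527.21684585  73.73830858  97.63944234]
C [ 545.03235583 -114.92508944] [ 550.03892148 -116.10357142] [ 546.01920377 -115.93389916   87.97408747]
board [ 535.45231837 -297.05883977] [ 540.84564582 -295.86863286] [ 536.53625765 -298.07722664    4.79306429]
knob [519.42923803 352.22143562] [524.04067222 348.94677897] [519.99970791 353.30464167 112.76162298]
[[   0.     -0.96   -0.29   72.99]
 [   1.      0.      0.      0.18]
 [  -0.     -0.29    0.96 -146.05]
 [   0.      0.      0.      1.  ]]
at [136.  558.7 238.7] yaw(y axis) 76.32 tilt z [ 0. -0. -1.] F [-0.2  0.6 -0.3] w 88.2 t 1.05
(520, 352, 238) -> units [-2.1099 -0.5499  0.0036]
```

```bash
python3 -m inch '[[1,-0.5,-0.13,0,0],[1,-1,-0.26,0,0],[1,-1,-0.26,0,0],[1,-1,-0.26,0,0],[1,-1,-0.26,0,0],[1,-1,-0.26,0,0]]'; python3 -m inch '[[1,-0.5,-0.13,0,0],[1,-1,-0.28,0,0],[1,-1,-0.28,0,0],[1,-1,-0.28,0,0],[1,-1,-0.28,0,0],[1,-1,-0.28,0,0],[1,-1,-0.28,0,0],[1,-1,-0.28,0,0]]'
cat > look.py <<'E'
import sys
from h import *
n,zs,pic=sys.argv[1].split(","),[float(v) for v in sys.argv[2].split(",")],sys.argv[3]
st=robot.read_state();s=robot.snapshot("wrist");save(s,pic)
for m,z in zip(n,zs):
    for r in robot.place_of(s,m): print(m,r["confidence"],np.round(r["at"]),atz(s,r["at"],z,st).round(1))
to()
E
python3 look.py lid_knob,lid 119,87 w1
```

```text
time: 1.55
position: [323.9, 457.7, 238.9]
ee_rot: [[-0.97, 0.242, 0.003], [0.242, 0.97, -0.001], [-0.003, -0.0, -1.0]]
wrist_force: [-0.3, -0.5, 0.4]
gripper_width: 88.1
grip_force: 0.0
time: 2.22
position: [498.4, 359.4, 238.4]
ee_rot: [[-0.972, 0.237, -0.001], [0.237, 0.972, 0.0], [0.001, -0.0, -1.0]]
wrist_force: [-0.4, -0.1, -0.3]
gripper_width: 88.0
grip_force: 0.0
lid_knob 0.63 [217. 325.] [526.2 357.6]
lid 0.57 [204. 319.] [521.3 352.3]
at [497.7 360.3 238.8] yaw(y axis) 76.43 tilt z [-0.  0. -1.] F [ 0.2 -0.2  0.1] w 88.5 t 2.37
```

View pics/w1.png

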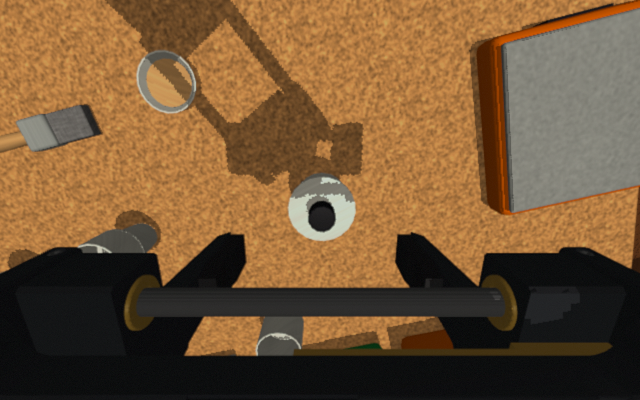

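The wrist view shows the knob at (row 216, col 321) and the lid disc centred at about (208, 322). I'll turn these into positions.

```bash
python3 - <<'E'
from h import *
st=robot.read_state();s=robot.snapshot("wrist")
print("disc",atz(s,(208,322),99,st),"knob",atz(s,(216.5,321),122,st))
r=robot.cut_out(s,"lid")
for q in r[:2]:
    ys,xs=np.where(q["pixels"]);c=cv2.minEnclosingCircle(np.stack([xs,ys],1).astype(np.float32));print(q["confidence"],c,len(ys),atz(s,c[0][::-1],99,st))
to((521,354,140))
E
```

```text
disc [522.01100642 356.79925238] knob [522.97580284 355.36703712]
0.66 ((320.982421875, 209.41073608398438), 33.6342887878418) 3395 [523.33707267 355.33676155]
at [498.  360.2 238.9] yaw(y axis) 76.43 tilt z [ 0.  0. -1.] F [ 0.8 -0.5 -0.5] w 88.5 t 2.47
(521, 354, 140) -> units [-0.1193 -0.0032  0.4946]
```

```bash
python3 -m inch '[[1,-0.123,0.002,0.15,0],[1,-0.123,0.002,0.3,0],[1,-0.123,0.002,0.43,0],[1,-0.123,0.002,0.54,0],[1,-0.123,0.002,0.61,0],[1,-0.123,0.002,0.65,0],[1,-0.123,0.002,0.67,0],[1,-0.123,0.002,0.67,0]]' 10; python3 -m inch '[[0.5,0,0,0,0],[0.4,0,0,0,0],[0.35,0,0,0,0],[0.3,0,0,0,0],[0.25,0,0,0,0],[0.2,0,0,0,0],[0.2,0,0,0,0],[0.2,0,0,0,0]]' 10; python3 look.py lid_knob 119 w2
```

```text
time: 3.13
position: [523.0, 354.0, 104.7]
ee_rot: [[-0.972, 0.236, -0.0], [0.236, 0.972, -0.0], [0.0, -0.0, -1.0]]
wrist_force: [-0.1, -0.0, -0.0]
gripper_width: 88.1
grip_force: 0.0
time: 3.8
position: [523.1, 353.7, 104.7]
ee_rot: [[-0.972, 0.237, -0.0], [0.237, 0.972, 0.0], [0.0, 0.0, -1.0]]
wrist_force: [-0.1, 0.1, -0.8]
gripper_width: 37.0
grip_force: 0.0
lid_knob 0.58 [256. 325.] [523.  356.7]
at [523.1 353.7 104.7] yaw(y axis) 76.31 tilt z [-0. -0. -1.] F [ 0.  -0.7  0.7] w 28.9 t 3.9
```

```bash
python3 -m inch '[[0.2,0,0,0,0],[0.15,0,0,0,0],[0.1,0,0,0,0],[0.1,0,0,0,0]]' 20; python3 look.py lid_knob 119 w3
```

```text
time: 4.23
position: [523.1, 353.7, 104.7]
ee_rot: [[-0.972, 0.237, -0.0], [0.237, 0.972, -0.0], [0.0, -0.0, -1.0]]
wrist_force: [0.6, 1.1, -0.7]
gripper_width: 27.2
grip_force: 20.0
lid_knob 0.56 [256. 324.] [522.8 356.2]
lid_knob 0.52 [32. 84.] [396.4 282.4]
at [523.1 353.7 104.7] yaw(y axis) 76.32 tilt z [-0. -0. -1.] F [ 0.4 -0.5 -0.2] w 26.8 t 4.33
```

View pics/w3.png

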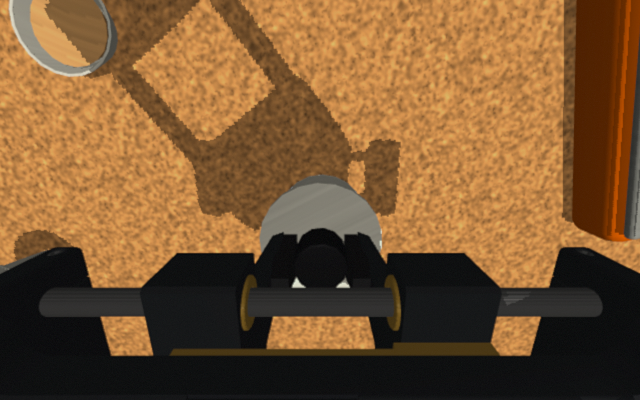

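The knob is between the pads at (256, 322), so I'll lift.

```bash
python3 -m inch '[[0.1,0,0,-0.01,0],[0.1,0,0,-0.03,0],[0.1,0,0,-0.06,0],[0.1,0,0,-0.12,0],[0.1,0,0,-0.2,0],[0.1,0,0,-0.3,0],[0.1,0,0,-0.4,0],[0.1,0,0,-0.5,0],[0.1,0,0,-0.57,0],[0.1,0,0,-0.6,0],[0.1,0,0,-0.6,0]]' 25; python3 - <<'E'
from h import *
s=robot.snapshot("top");cv2.imwrite("pics/t2.png",cv2.cvtColor(cv2.resize(s["img"][150:300,100:250],None,fx=3,fy=3),cv2.COLOR_RGB2BGR))
s=robot.snapshot("scene")
t=s["img"][130:250,400:520];cv2.imwrite("pics/t2.png",cv2.cvtColor(np.hstack([cv2.resize(t,(400,400)),cv2.resize(robot.snapshot("top")["img"][150:290,100:240],(400,400))]),cv2.COLOR_RGB2BGR))
to((536,-297.5,160))
E
```

```text
time: 5.25
position: [524.2, 354.2, 227.7]
ee_rot: [[-0.972, 0.236, 0.004], [0.236, 0.972, 0.002], [-0.004, 0.003, -1.0]]
wrist_force: [0.0, 0.3, -1.7]
gripper_width: 27.1
grip_force: 25.0
at [522.5 353.5 223.8] yaw(y axis) 76.32 tilt z [-0.001 -0.001 -1.   ] F [ 0.6 -0.5 -0.5] w 26.9 t 5.4
(536, -297.5, 160) -> units [-0.8357 -3.1462  0.3208]
```

View pics/t2.png

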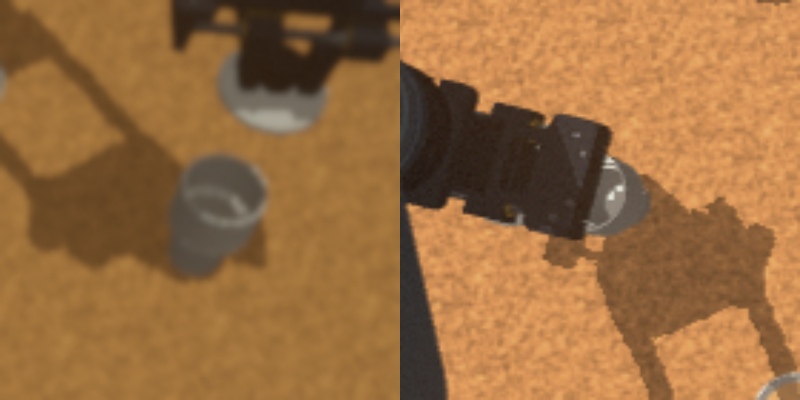

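The scene crop (left) shows the lid hanging clear above the now open mould at about (210, 218). I'll carry it to the board.

```bash
python3 -m inch '[[0.1,-0.02,-0.08,0,0],[0.1,-0.06,-0.22,0,0],[0.1,-0.1,-0.38,0,0],[0.1,-0.14,-0.54,0,0],[0.1,-0.18,-0.69,0,0],[0.1,-0.22,-0.84,0,0],[0.1,-0.26,-0.98,0,0]]'>/dev/null;  python3 -m inch '[[0.1,-0.04,-0.16,0,0],[0.1,-0.08,-0.32,0,0],[0.1,-0.13,-0.49,0,0],[0.1,-0.17,-0.65,0,0],[0.1,-0.22,-0.82,0,0],[0.1,-0.26,-0.98,0,0]]'>/dev/null; python3 -m inch '[[0.1,-0.04,-0.16,0,0],[0.1,-0.08,-0.32,0,0],[0.1,-0.13,-0.49,0,0],[0.1,-0.17,-0.65,0,0],[0.1,-0.22,-0.8,0,0],[0.1,-0.25,-0.92,0,0],[0.1,-0.26,-0.98,0,0],[0.1,-0.26,-0.98,0,0]]'; python3 - <<'E'
from h import *
to((536,-297.5,40))
E
```

```text
time: 7.15
position: [534.2, -256.9, 223.6]
ee_rot: [[-0.971, 0.24, -0.002], [0.24, 0.971, 0.001], [0.002, 0.0, -1.0]]
wrist_force: [-0.6, 0.3, -0.6]
gripper_width: 26.8
grip_force: 25.0
at [ 534.2 -256.9  223.6] yaw(y axis) 76.12 tilt z [-0.002  0.001 -1.   ] F [-0.6  0.3 -0.6] w 26.8 t 7.15
(536, -297.5, 40) -> units [-0.0588 -0.1949  0.9177]
```

```bash
python3 -m inch '[[0.1,-0.03,-0.1,0.05,0],[0.1,-0.055,-0.19,0.15,0],[0.1,-0.055,-0.195,0.28,0],[0.1,-0.055,-0.195,0.42,0],[0.1,-0.055,-0.195,0.56,0],[0.1,-0.055,-0.195,0.68,0],[0.1,-0.055,-0.195,0.78,0],[0.1,-0.055,-0.195,0.85,0],[0.1,-0.055,-0.195,0.89,0],[0.1,-0.055,-0.195,0.91,0],[0.1,-0.055,-0.195,0.92,0],[0.1,-0.055,-0.195,0.92,0]]'; python3 - <<'E'
from h import *
to((536,-297.5,30))
s=robot.snapshot("top");save(s,"t3")
t=robot.snapshot("scene")
cv2.imwrite("pics/t3.png",cv2.cvtColor(np.hstack([cv2.resize(t["img"][180:290,150:260],(400,400)),cv2.resize(s["img"][150:270,390:510],(400,400))]),cv2.COLOR_RGB2BGR))
E
```

```text
time: 8.15
position: [537.6, -295.0, 41.4]
ee_rot: [[-0.972, 0.236, 0.001], [0.236, 0.972, -0.001], [-0.001, -0.0, -1.0]]
wrist_force: [1.1, -0.2, -0.2]
gripper_width: 27.0
grip_force: 25.0
at [ 537.6 -295.    41.4] yaw(y axis) 76.34 tilt z [ 0.001 -0.001 -1.   ] F [ 1.1 -0.2 -0.2] w 27.0 t 8.15
(536, -297.5, 30) -> units [ 0.0047 -0.0138  0.057 ]
```

View pics/t3.png

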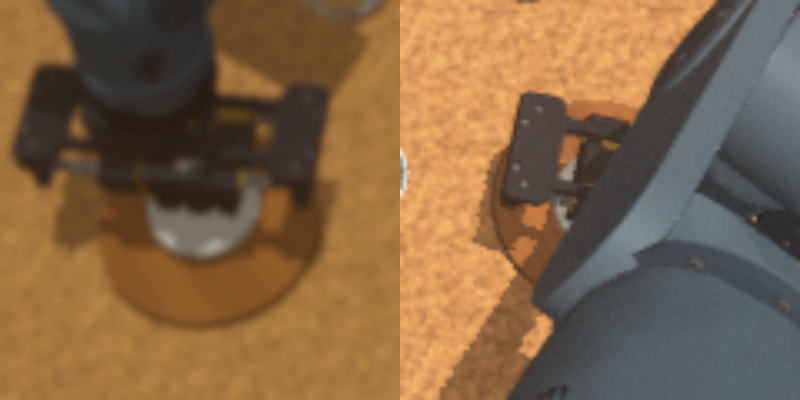

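The lid is level over the board, well inside its edge (left crop, (215, 205)). Next I'll lower it gently.

```bash
python3 -m inch '[[0.1,0,0,0.01,0],[0.1,0,0,0.02,0],[0.1,0,0,0.03,0],[0.1,0,0,0.037,0],[0.1,0,0,0.043,0],[0.1,0,0,0.047,0],[0.1,0,0,0.05,0],[0.1,0,0,0.05,0]]'; python3 -m inch '[[0.1,0,0,0.002,0],[0.1,0,0,0.004,0],[0.1,0,0,0.006,0],[0.1,0,0,0.006,0],[0.1,0,0,0.006,0]]'
```

```text
time: 8.92
position: [537.0, -294.9, 30.5]
ee_rot: [[-0.972, 0.237, -0.0], [0.237, 0.972, 0.0], [0.0, 0.0, -1.0]]
wrist_force: [-0.0, -0.3, -0.8]
gripper_width: 27.0
grip_force: 25.0
time: 9.33
position: [537.2, -295.0, 29.7]
ee_rot: [[-0.972, 0.236, 0.0], [0.236, 0.972, -0.0], [-0.0, -0.0, -1.0]]
wrist_force: [0.1, 0.6, 0.7]
gripper_width: 26.5
grip_force: 25.0
```

```bash
python3 -m inch '[[0.1,0,0,0.002,0],[0.1,0,0,0.004,0],[0.1,0,0,0.005,0],[0.1,0,0,0.005,0],[0.1,0,0,0.005,0]]'|grep -E "pos|wrist"
```

```text
position: [537.2, -295.0, 29.6]
wrist_force: [-2.3, 4.2, 8.7]
```

```bash
python3 -m inch '[[0.33,0,0,0,0],[0.4,0,0,0,0],[0.5,0,0,0,0],[0.6,0,0,0,0],[0.7,0,0,0,0],[0.7,0,0,0,0],[0.8,0,0,0,0],[0.8,0,0,0,0]]'|grep -E "pos|wrist|width"; python3 -m inch '[[0.8,0,0,-0.05,0],[0.9,0,0,-0.15,0],[1,0,0,-0.3,0],[1,0,0,-0.5,0],[1,0,0,-0.7,0],[1,0,0,-0.85,0],[1,0,0,-0.95,0],[1,0,0,-0.95,0],[1,0,0,-0.95,0]]'|grep -E "pos|wrist|width"
python3 - <<'E'
from h import *
s=robot.snapshot("scene");print([(r["confidence"],atz(s,r["at"],12).round()) for r in robot.place_of(s,"lid")])
to((544,-116,220))
E
```

```text
position: [537.0, -295.0, 28.4]
wrist_force: [0.3, 1.3, -0.1]
gripper_width: 70.0
position: [537.7, -295.4, 220.4]
wrist_force: [-0.1, -0.3, -1.9]
gripper_width: 88.2
[(0.82, array([ 534., -294.]))]
at [ 536.3 -294.4  217.1] yaw(y axis) 76.32 tilt z [-0.002  0.002 -1.   ] F [ 1.2  0.1 -1.1] w 88.2 t 11.27
(544, -116, 220) -> units [ 0.1735  0.8757 -0.0134]
```

```bash
python3 -m inch '[[1,0.06,0.2,-0.05,0],[1,0.13,0.4,-0.1,0],[1,0.2,0.6,-0.1,0],[1,0.28,0.78,-0.1,0],[1,0.28,0.88,-0.1,0],[1,0.28,0.88,-0.1,0],[1,0.28,0.88,-0.1,0]]'|grep -E "pos|wrist|width"
cat > rim.py <<'E'
# refine rim centre in the wrist view: project rim circles, maximise edge response
import sys
from h import *
from scipy.optimize import minimize
def proj(s,st,P):
    W=np.eye(4);W[:3,:3]=st["ee_rot"];W[:3,3]=st["position"];T=np.linalg.inv(W@np.array(s["T_tool_cam"]))
    p=(T[:3,:3]@P.T).T+T[:3,3];q=(np.array(s["mtx"])@p.T).T;return q[:,:2]/q[:,2:]
def fit(s,st,x0,z,R=32):
    g=cv2.GaussianBlur(cv2.cvtColor(s["img"],cv2.COLOR_RGB2GRAY).astype(np.float32),(0,0),1.5)
    G=np.hypot(cv2.Sobel(g,5,1,0),cv2.Sobel(g,5,0,1));a=np.linspace(0,2*np.pi,180)
    def f(c):
        v=0
        for r in (R,R-2.5):
            P=np.stack([c[0]+r*np.cos(a),c[1]+r*np.sin(a),0*a+z],1);u=proj(s,st,P).astype(np.float32)
            v-=np.minimum(cv2.remap(G,u[:,0],u[:,1],1),150).mean()
        return v
    c0=min(((f((x0[0]+i,x0[1]+j)),x0[0]+i,x0[1]+j) for i in range(-15,16) for j in range(-15,16)))
    m=minimize(f,c0[1:],method="Nelder-Mead");return m.x,m.fun,f(x0)
def show(s,st,c,z,name,R=32):
    a=np.linspace(0,2*np.pi,120);im=cv2.cvtColor(s["img"],cv2.COLOR_RGB2BGR)
    for u in proj(s,st,np.stack([c[0]+R*np.cos(a),c[1]+R*np.sin(a),0*a+z],1)): cv2.circle(im,(int(round(u[0])),int(round(u[1]))),0,(0,0,255),-1)
    cv2.imwrite(f"pics/{name}.png",im)
if __name__=="__main__":
    x0=[float(sys.argv[1]),float(sys.argv[2])];z=float(sys.argv[3])
    st=robot.read_state();s=robot.snapshot("wrist");c,f,g=fit(s,st,x0,z);print("rim",c.round(1),round(f,1),round(g,1));show(s,st,c,z,sys.argv[4])
    to((c[0],c[1],z-35))
E
python3 rim.py 545.5 -115.5 95 c1
```

```text
position: [523.5, -109.4, 236.8]
wrist_force: [0.2, -0.6, -0.7]
gripper_width: 88.5
rim [ 549.7 -114.7] -193.4 -110.3
at [ 523.7 -110.6  237.1] yaw(y axis) 76.38 tilt z [-0.002  0.001 -1.   ] F [-0.5 -1.4  0.7] w 88.3 t 11.9
(np.float64(549.6545566589892), np.float64(-114.7238742130619), 60.0) -> units [-0.133   0.0104  0.885 ]
```

View pics/c1.png

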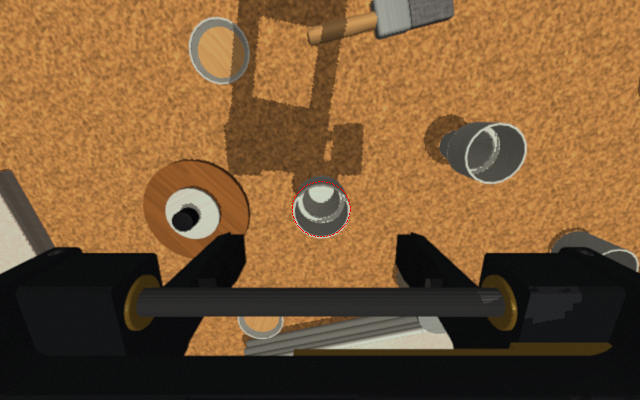

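The red circle sits on the mould's rim, centred at (209, 321), and the lid stands knob up in the middle of the board. I'll go down around the collar.

```bash
python3 -m inch '[[1,-0.07,0.005,0.12,0],[1,-0.133,0.01,0.28,0],[1,-0.133,0.01,0.44,0],[1,-0.133,0.01,0.58,0],[1,-0.133,0.01,0.7,0],[1,-0.133,0.01,0.79,0],[1,-0.133,0.01,0.85,0],[1,-0.133,0.01,0.88,0],[1,-0.133,0.01,0.885,0],[1,-0.133,0.01,0.885,0]]' 8|grep -E "pos|wrist|width"; python3 -m inch '[[0.85,0,0,0,0],[0.8,0,0,0,0],[0.75,0,0,0,0],[0.72,0,0,0,0],[0.7,0,0,0,0],[0.68,0,0,0,0],[0.66,0,0,0,0],[0.64,0,0,0,0],[0.64,0,0,0,0]]' 8|grep -E "pos|wrist|width|grip_f"
```

```text
position: [550.8, -115.8, 61.7]
wrist_force: [0.3, -0.1, 0.2]
gripper_width: 87.8
position: [551.1, -115.2, 62.3]
wrist_force: [-1.2, 0.5, 6.1]
gripper_width: 63.5
grip_force: 8.0
```

```bash
python3 -m inch '[[0.6,0,0,0,0],[0.6,0,0,0,0],[0.6,0,0,-0.01,0],[0.6,0,0,-0.04,0],[0.6,0,0,-0.1,0],[0.6,0,0,-0.2,0],[0.6,0,0,-0.33,0],[0.6,0,0,-0.48,0],[0.6,0,0,-0.63,0],[0.6,0,0,-0.77,0],[0.6,0,0,-0.85,0],[0.6,0,0,-0.88,0]]' 20|grep -E "pos|wrist|width|grip_f"; python3 - <<'E'
from h import *
from rim import fit,show
st=robot.read_state();s=robot.snapshot("wrist")
z=st["position"][2]+33
c,f,g=fit(s,st,st["position"][:2],z);print("held rim",c.round(1),f,"tcp",np.round(st["position"],1))
to((605,350,238))
E
```

```text
position: [552.0, -115.6, 241.9]
wrist_force: [-0.4, -0.6, -1.2]
gripper_width: 63.0
grip_force: 20.0
held rim [ 552.5 -115.4] -156.0316619873047 tcp [ 552.  -115.6  241.9]
at [ 551.8 -115.6  241.2] yaw(y axis) 76.33 tilt z [ 0.005 -0.002 -1.   ] F [ 1.1 -0.3 -0.4] w 63.4 t 14.53
(605, 350, 238) -> units [0.2919 2.3247 0.0125]
```

```bash
python3 -m inch '[[0.6,0.01,0.08,0,0],[0.6,0.03,0.21,0,0],[0.6,0.05,0.37,0,0],[0.6,0.07,0.53,0,0],[0.6,0.08,0.66,0,0],[0.6,0.1,0.78,0,0]]'>/dev/null;  python3 -m inch '[[0.6,0.02,0.15,0,0],[0.6,0.04,0.31,0,0],[0.6,0.06,0.47,0,0],[0.6,0.08,0.63,0,0],[0.6,0.1,0.78,0,0]]'>/dev/null; python3 -m inch '[[0.6,0.02,0.15,0,0],[0.6,0.04,0.31,0,0],[0.6,0.06,0.46,0,0],[0.6,0.08,0.6,0,0],[0.6,0.09,0.7,0,0],[0.6,0.1,0.76,0,0],[0.6,0.1,0.77,0,0],[0.6,0.1,0.77,0,0]]'|grep -E "pos|wrist|width|grip_f"
cat > nest.py <<'E'
import sys
from h import *
from rim import fit,show
x0=[float(v) for v in sys.argv[1:3]];zb=float(sys.argv[3]);dz=float(sys.argv[4])
st=robot.read_state();s=robot.snapshot("wrist");p=np.array(st["position"])
b,f,g=fit(s,st,x0,zb);h,f2,g2=fit(s,st,p[:2],p[2]+dz);print("base rim",b.round(1),round(f),"held rim",h.round(1),round(f2),"tcp",p.round(1))
d=b-h;t=p[:2]+d;print("tcp target",t.round(1));
show(s,st,b,zb,"n1");im=cv2.imread("pics/n1.png");s["img"]=im[:,:,::-1];show(s,st,h,p[2]+dz,sys.argv[5])
to((t[0],t[1],p[2]),(t[0],t[1],zb+10))
E
python3 nest.py 522 354 95 33 n2
```

```text
position: [601.9, 351.8, 236.1]
wrist_force: [0.2, -0.2, -1.1]
gripper_width: 63.0
grip_force: 20.0
base rim [524.1 355. ] -136 held rim [602.4 352. ] -176 tcp [601.9 351.8 236.1]
tcp target [523.6 354.8]
at [602.2 351.  236.5] yaw(y axis) 76.31 tilt z [-0.002 -0.001 -1.   ] F [ 0.2  1.1 -1.3] w 63.0 t 16.17
(np.float64(523.5509024086809), np.float64(354.8354280143453), np.float64(236.0816206177952)) -> units [ 0.3865 -0.0743  0.0026]
(np.float64(523.5509024086809), np.float64(354.8354280143453), 105.0) -> units [ 0.3857 -0.0733  0.658 ]
```

View pics/n2.png

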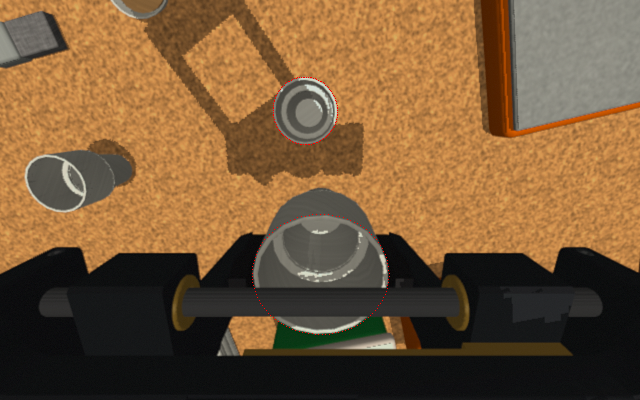

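Both rims are in view, the base at (110, 306) and the held mould at about (275, 320). The held mould is nearly centred in the gripper, so I'll move over the base and enter slowly.

```bash
python3 -m inch '[[0.6,0.03,-0.005,0,0],[0.6,0.1,-0.02,0,0],[0.6,0.2,-0.04,0,0],[0.6,0.29,-0.055,0,0],[0.6,0.35,-0.068,0,0],[0.6,0.382,-0.074,0.05,0],[0.6,0.382,-0.074,0.15,0],[0.6,0.382,-0.074,0.25,0],[0.6,0.382,-0.074,0.32,0],[0.6,0.382,-0.074,0.355,0],[0.6,0.382,-0.074,0.355,0],[0.6,0.382,-0.074,0.355,0]]'|grep -E "pos|wrist|width|grip_f"; python3 - <<'E'
from h import *
to((524.5,354.7,165),(524.5,354.7,115),(524.5,354.7,107))
s=robot.snapshot("scene");t=robot.snapshot("top")
cv2.imwrite("pics/n3.png",cv2.cvtColor(np.hstack([cv2.resize(s["img"][120:220,410:510],(400,400)),cv2.resize(t["img"][150:290,100:240],(400,400))]),cv2.COLOR_RGB2BGR))
E
```

```text
position: [525.0, 355.0, 166.4]
wrist_force: [-0.1, -0.2, -1.8]
gripper_width: 63.1
grip_force: 20.0
at [525.  355.  166.4] yaw(y axis) 76.28 tilt z [-0. -0. -1.] F [-0.1 -0.2 -1.8] w 63.1 t 17.17
(524.5, 354.7, 165) -> units [ 0.0019 -0.0022  0.0072]
(524.5, 354.7, 115) -> units [ 0.0019 -0.0022  0.2572]
(524.5, 354.7, 107) -> units [ 0.0019 -0.0022  0.2972]
```

```bash
python3 -m inch '[[0.6,0.002,-0.001,0.02,0],[0.6,0.002,-0.001,0.05,0],[0.6,0.002,-0.001,0.08,0],[0.6,0.002,-0.001,0.11,0],[0.6,0.002,-0.001,0.13,0],[0.6,0.002,-0.001,0.15,0],[0.6,0.002,-0.001,0.15,0]]'|grep -E "pos|wrist|width"; python3 -m inch '[[0.6,0,0,0.02,0],[0.6,0,0,0.04,0],[0.6,0,0,0.06,0],[0.6,0,0,0.08,0],[0.6,0,0,0.095,0],[0.6,0,0,0.105,0],[0.6,0,0,0.11,0],[0.6,0,0,0.11,0]]'|grep -E "pos|wrist|width"
```

```text
position: [523.7, 355.2, 135.1]
wrist_force: [0.6, 0.3, -2.0]
gripper_width: 62.9
position: [524.2, 355.4, 114.2]
wrist_force: [-0.2, 0.1, -1.3]
gripper_width: 63.0
```

```bash
python3 -m inch '[[0.6,0,0,0.01,0],[0.6,0,0,0.018,0],[0.6,0,0,0.025,0],[0.6,0,0,0.03,0],[0.6,0,0,0.03,0]]'|grep -E "pos|wrist"; python3 -m inch '[[0.6,0,0,0.003,0],[0.6,0,0,0.005,0],[0.6,0,0,0.007,0],[0.6,0,0,0.007,0]]'|grep -E "pos|wrist"
```

```text
position: [524.2, 355.4, 108.2]
wrist_force: [-0.2, -0.3, -1.7]
position: [524.5, 355.5, 107.4]
wrist_force: [0.0, 0.2, -1.3]
```

```bash
python3 -m inch '[[0.6,0,0,0.002,0],[0.6,0,0,0.004,0],[0.6,0,0,0.005,0],[0.6,0,0,0.005,0]]'|grep -E "pos|wrist"; python3 -m inch '[[0.6,0,0,0.002,0],[0.6,0,0,0.004,0],[0.6,0,0,0.005,0],[0.6,0,0,0.005,0]]'|grep -E "pos|wrist"
```

```text
position: [525.0, 355.6, 107.4]
wrist_force: [-1.9, -1.4, 5.9]
position: [525.5, 355.7, 107.3]
wrist_force: [-2.3, -2.0, 10.9]
```

Contact came at the expected seated height (62.3 + 45 = 107.3). I'll release and back off.

```bash
python3 -m inch '[[0.74,0,0,0,0],[0.78,0,0,0,0],[0.82,0,0,0,0],[0.9,0,0,0,0],[1,0,0,0,0],[1,0,0,0,0],[1,0,0,0,0]]' |grep -E "pos|wrist|width";python3 -m inch '[[1,0,0,-0.05,0],[1,0,0,-0.13,0],[1,0,0,-0.23,0],[1,0,0,-0.35,0],[1,0,0,-0.5,0],[1,0,0,-0.65,0],[1,0,0,-0.75,0],[1,0,0,-0.8,0],[1,0.05,0,-0.8,0],[1,0.1,0,-0.8,0],[1,0.1,0,-0.8,0]]'|grep -E "pos|wrist|width"
python3 - <<'E'
from h import *
from rim import fit
st=robot.read_state();s=robot.snapshot("wrist");
c=fit(s,st,(524,355),140);print("C rim",c[0].round(1),c[1:])
t=robot.snapshot("scene");u=robot.snapshot("top")
im=np.hstack([cv2.resize(t["img"][120:240,400:520],(400,400)),cv2.resize(u["img"][150:290,100:240],(400,400))])
cv2.imwrite("pics/n4.png",cv2.cvtColor(im,cv2.COLOR_RGB2BGR))
to((550,75,260))
E
```

```text
position: [524.2, 355.5, 104.9]
wrist_force: [0.4, -0.4, 0.4]
gripper_width: 88.1
position: [501.9, 360.5, 263.1]
wrist_force: [0.2, 0.8, 0.1]
gripper_width: 88.0
C rim [523.  356.4] (np.float64(-189.80039978027344), np.float32(-181.93065))
at [503.9 360.1 263.4] yaw(y axis) 76.35 tilt z [-0.002 -0.001 -1.   ] F [-0.8 -0.9 -1.1] w 88.1 t 21.58
(550, 75, 260) -> units [-0.5605 -1.3306  0.0183]
```

View pics/n4.png

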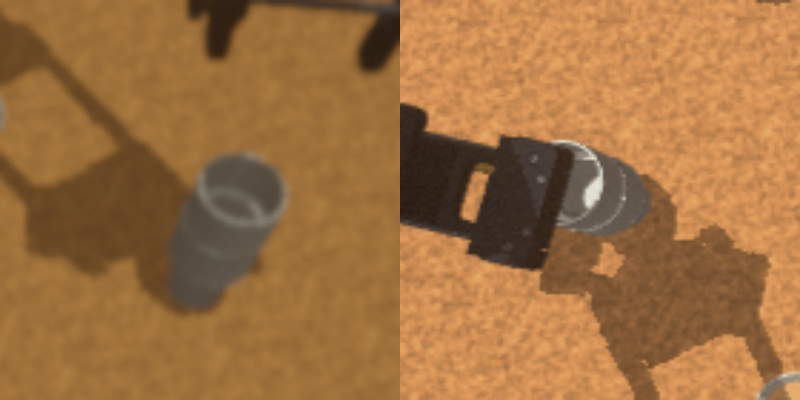

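The first mould is nested upright in the base, straight in the scene crop from (175, 242) down to (300, 195). Next is mould B.

```bash
python3 -m inch '[[1,-0.04,-0.15,0,0],[1,-0.08,-0.33,0,0],[1,-0.13,-0.52,0,0],[1,-0.17,-0.7,0,0]]'>/dev/null; python3 -m inch '[[1,-0.05,-0.2,0.02,0],[1,-0.09,-0.38,0.05,0],[1,-0.13,-0.54,0.1,0],[1,-0.16,-0.65,0.12,0],[1,-0.17,-0.69,0.12,0],[1,-0.17,-0.69,0.12,0],[1,-0.17,-0.69,0.12,0]]'|grep -E "pos|wrist|width"; python3 rim.py 526 74 95 b1
```

```text
position: [505.4, 74.2, 241.0]
wrist_force: [0.2, -0.0, 0.2]
gripper_width: 87.8
rim [530.5  76.9] -196.4 -92.3
at [505.4  74.8 241.2] yaw(y axis) 76.33 tilt z [ 0.     0.001 -1.   ] F [-0.8  0.5  0.5] w 88.3 t 22.55
(np.float64(530.5149829739827), np.float64(76.85695915211586), 60.0) -> units [-0.1198  0.0392  0.9058]
```

```bash
python3 -m inch '[[1,-0.06,0.02,0.12,0],[1,-0.12,0.037,0.28,0],[1,-0.12,0.037,0.44,0],[1,-0.12,0.037,0.58,0],[1,-0.12,0.037,0.7,0],[1,-0.12,0.037,0.8,0],[1,-0.12,0.037,0.86,0],[1,-0.12,0.037,0.89,0],[1,-0.12,0.037,0.895,0],[1,-0.12,0.037,0.895,0]]' 8|grep -E "pos|wrist|width"; python3 -m inch '[[0.85,0,0,0,0],[0.8,0,0,0,0],[0.75,0,0,0,0],[0.72,0,0,0,0],[0.7,0,0,0,0],[0.68,0,0,0,0],[0.66,0,0,0,0],[0.64,0,0,0,0],[0.64,0,0,0,0]]' 8|grep -E "pos|wrist|width|grip_f"; python3 -m inch '[[0.6,0,0,0,0],[0.6,0,0,0,0],[0.6,0,0,-0.01,0],[0.6,0,0,-0.04,0],[0.6,0,0,-0.1,0],[0.6,0,0,-0.2,0],[0.6,0,0,-0.33,0],[0.6,0,0,-0.48,0],[0.6,0,0,-0.63,0],[0.6,0,0,-0.78,0],[0.6,0,0,-0.93,0],[0.6,0,0,-1,0]]' 20|grep -E "pos|wrist|width|grip_f"; python3 -c "
from h import *
to((605,350,285))"
```

```text
position: [530.9, 76.1, 62.7]
wrist_force: [-0.0, -0.4, 0.3]
gripper_width: 88.2
position: [531.0, 75.6, 62.8]
wrist_force: [0.3, 1.7, 5.7]
gripper_width: 63.3
grip_force: 8.0
position: [531.5, 75.4, 267.3]
wrist_force: [0.4, -0.5, -2.3]
gripper_width: 62.9
grip_force: 20.0
at [531.5  75.4 267.3] yaw(y axis) 76.32 tilt z [ 0.006 -0.001 -1.   ] F [ 0.4 -0.5 -2.3] w 62.9 t 25.13
(605, 350, 285) -> units [-0.0328  1.4211 -0.0872]
```

```bash
python3 -m inch '[[0.6,0,0.06,0,0],[0.6,-0.01,0.18,-0.02,0],[0.6,-0.01,0.33,-0.05,0],[0.6,-0.02,0.49,-0.07,0],[0.6,-0.02,0.65,-0.07,0]]'>/dev/null; python3 -m inch '[[0.6,0,0.16,0,0],[0.6,-0.01,0.32,0,0],[0.6,-0.01,0.47,0,0],[0.6,-0.01,0.61,0,0],[0.6,-0.01,0.71,0,0],[0.6,-0.01,0.76,0,0],[0.6,-0.01,0.77,0,0],[0.6,-0.01,0.77,0,0],[0.6,-0.01,0.77,0,0]]'|grep -E "pos|wrist|width|grip_f"; python3 nest.py 523 356 140 32.5 n5
```

```text
position: [603.0, 349.1, 275.5]
wrist_force: [0.1, -0.7, -3.1]
gripper_width: 62.6
grip_force: 20.0
base rim [525.1 355.8] -146 held rim [604.7 349. ] -165 tcp [603.  349.1 275.5]
tcp target [523.4 355.9]
at [603.2 348.9 275.9] yaw(y axis) 76.26 tilt z [-0.001 -0.001 -1.   ] F [-0.2  0.5 -3.7] w 63.0 t 26.35
(np.float64(523.4055436360542), np.float64(355.8887865780044), np.float64(275.5199857693385)) -> units [ 0.3957 -0.0607  0.0021]
(np.float64(523.4055436360542), np.float64(355.8887865780044), 150.0) -> units [ 0.3954 -0.0602  0.6297]
```

View pics/n5.png

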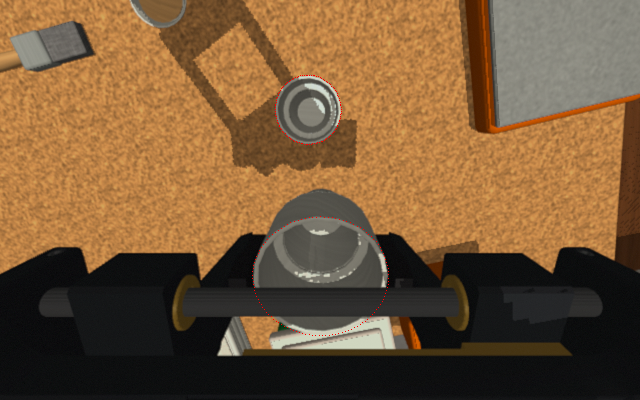

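Both circles sit on their rims: the stack at (109, 308) and the held mould at (275, 320). I'll make the second nesting the same way.

```bash
python3 -m inch '[[0.6,0.03,-0.005,0,0],[0.6,0.1,-0.015,0,0],[0.6,0.2,-0.03,0,0],[0.6,0.3,-0.045,0,0],[0.6,0.36,-0.056,0,0],[0.6,0.393,-0.06,0.03,0],[0.6,0.393,-0.06,0.12,0],[0.6,0.393,-0.06,0.22,0],[0.6,0.393,-0.06,0.29,0],[0.6,0.393,-0.06,0.32,0],[0.6,0.393,-0.06,0.32,0],[0.6,0.393,-0.06,0.32,0]]'|grep -E "pos|wrist|width|grip_f"; python3 - <<'E'
from h import *
to((524,355.8,182),(524,355.8,160))
E
```

```text
position: [524.4, 356.6, 212.4]
wrist_force: [-0.4, 0.4, -2.3]
gripper_width: 63.0
grip_force: 20.0
at [524.4 356.6 212.4] yaw(y axis) 76.28 tilt z [ 0.  0. -1.] F [-0.4  0.4 -2.3] w 63.0 t 27.35
(524, 355.8, 182) -> units [ 0.0009 -0.0046  0.1519]
(524, 355.8, 160) -> units [ 0.0009 -0.0046  0.2619]
```

```bash
python3 -m inch '[[0.6,0,-0.004,0.02,0],[0.6,0,-0.004,0.05,0],[0.6,0,-0.004,0.08,0],[0.6,0,-0.004,0.11,0],[0.6,0,-0.004,0.135,0],[0.6,0,-0.004,0.15,0],[0.6,0,-0.004,0.15,0]]'|grep -E "pos|wrist|width"; python3 -m inch '[[0.6,0,0,0.02,0],[0.6,0,0,0.04,0],[0.6,0,0,0.06,0],[0.6,0,0,0.08,0],[0.6,0,0,0.1,0],[0.6,0,0,0.11,0],[0.6,0,0,0.11,0],[0.6,0,0,0.11,0]]'|grep -E "pos|wrist|width"
```

```text
position: [523.3, 356.0, 180.8]
wrist_force: [0.1, -0.7, -1.7]
gripper_width: 62.8
position: [523.9, 356.2, 160.0]
wrist_force: [-0.9, 0.2, -1.3]
gripper_width: 63.0
```

```bash
python3 -m inch '[[0.6,0,0,0.01,0],[0.6,0,0,0.018,0],[0.6,0,0,0.025,0],[0.6,0,0,0.03,0],[0.6,0,0,0.03,0]]'|grep -E "pos|wrist"; python3 -m inch '[[0.6,0,0,0.003,0],[0.6,0,0,0.006,0],[0.6,0,0,0.008,0],[0.6,0,0,0.008,0]]'|grep -E "pos|wrist"
```

```text
position: [523.8, 356.1, 153.8]
wrist_force: [-0.3, 0.3, -2.3]
position: [524.1, 356.3, 153.0]
wrist_force: [-0.4, 0.4, 0.9]
```

```bash
python3 -m inch '[[0.6,0,0,0.002,0],[0.6,0,0,0.004,0],[0.6,0,0,0.006,0],[0.6,0,0,0.006,0]]'|grep -E "pos|wrist"
```

```text
position: [524.6, 356.3, 152.9]
wrist_force: [-1.9, -2.0, 6.5]
```

The mould is seated at the expected 152.8, so I'll release it and check.

```bash
python3 -m inch '[[0.74,0,0,0,0],[0.78,0,0,0,0],[0.82,0,0,0,0],[0.9,0,0,0,0],[1,0,0,0,0],[1,0,0,0,0],[1,0,0,0,0]]' |grep -E "pos|wrist|width";python3 -m inch '[[1,0,0,-0.05,0],[1,0,0,-0.13,0],[1,0,0,-0.23,0],[1,0,0,-0.35,0],[1,0,0,-0.5,0],[1,0,0,-0.65,0],[1,0,0,-0.75,0],[1,0,0,-0.8,0],[1,0.1,0,-0.8,0],[1,0.3,0,-0.8,0],[1,0.5,0,-0.8,0],[1,0.7,0,-0.8,0]]'|grep -E "pos|wrist|width"; python3 -m inch '[[1,0.15,0,0,0],[1,0.15,0,0,0],[1,0.15,0,0,0],[1,0.15,0,0,0]]' >/dev/null
python3 - <<'E'
from h import *
t=robot.snapshot("scene");u=robot.snapshot("top")
im=np.vstack([np.hstack([cv2.resize(t["img"][120:240,400:520],(400,400)),cv2.resize(u["img"][150:290,100:240],(400,400))]),np.hstack([cv2.resize(t["img"][:,150:470],(400,200*5//4))[:200],cv2.resize(u["img"],(400,250))[25:225]])])
cv2.imwrite("pics/n6.png",cv2.cvtColor(im,cv2.COLOR_RGB2BGR));to()
from rim import fit
E
```

```text
position: [523.8, 356.2, 151.2]
wrist_force: [-0.0, 0.4, -0.0]
gripper_width: 88.0
position: [386.3, 389.0, 310.6]
wrist_force: [-0.4, 0.0, -0.2]
gripper_width: 87.8
at [359.8 396.  311.1] yaw(y axis) 76.25 tilt z [-0. -0. -1.] F [-1.   0.1 -0.2] w 88.2 t 31.7
```

View pics/n6.png

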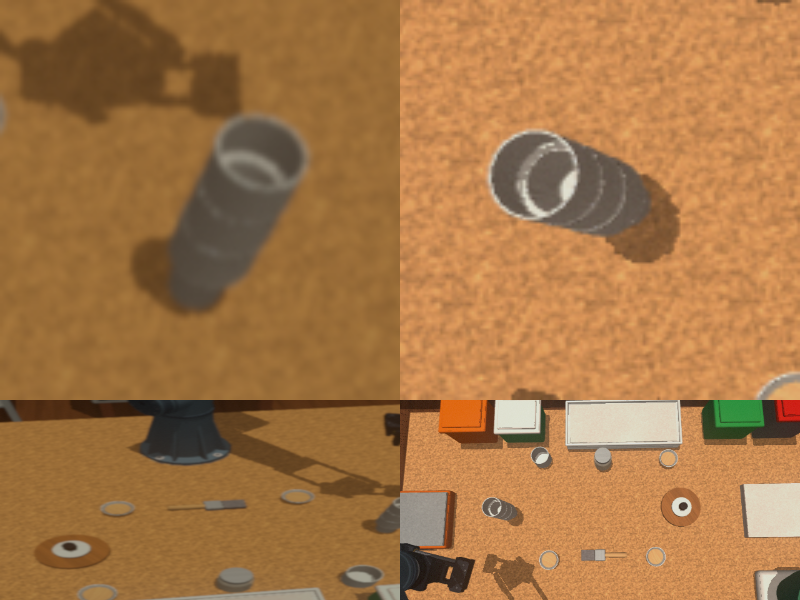

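The final picture shows all three moulds in one straight, seated stack. The lid is knob up in the middle of the board and everything else is where it was.

```bash
python3 -c "
from rig import robot
print(robot.job_done())"
```

```text
the job is handed in; nothing more can be done
None
```

I handed the job in at about 32 s on the robot's clock: the lid lies knob up on the board, and the three moulds stand nested, upright and seated where the covered mould stood.

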